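# Find the worn panel rest with the hardness gauge and reject it

## Robot

A 7-joint arm with a two-finger parallel gripper is mounted at the origin on the work surface. World frame = base frame: x ahead of the robot, y to its left, z up, the work surface at z = 0. Lengths are in m, angles in rad, forces in N, time in s.
With the tool pointing down it reaches from about 0.4 to 0.875 m from the base axis. Payload 19.3 kg.
Tool frame: the origin (TCP) lies at the very end of the fingers, on their centre line; the grasp point (between the pads) lies env.grip_point_offset behind it (env.grip_point_offset is the distance from the TCP to the grasp point, in m); z points along the fingers, y is the line along which they close (so a half turn about z gives the same grasp; the last joint's range is limited). The gripper opens to 85 mm and grips with 20 to 120 N. Pads are 22 mm wide; open, the fingers measure 114 mm over their backs; the gripper's body (76 mm by 85 mm) begins 54 mm behind the grasp point. The pads swing forward as they close: fully open they stand 13 mm farther back than shut.
Start: joints at [-0.07, 0.521, -0.036, 1.599, 0.021, 1.021, -0.113], TCP at [0.625, -0, 0.206] pointing down, gripper open.
Joint ranges: [-2.91, 2.91], [-0.3, 2.13], [-1.5, 1.42], [0.17, 2.43], [-1.26, 4.41], [0.16, 1.93], [-2.52, 2.52]. Speed limits (rad/s): [1.89, 1.89, 2.39, 2.39, 3.01, 3.01, 3.01].

## Interface

Orientations are given as a unit quaternion [w, x, y, z].
In Python, from workcell import monitor, optics, order, env gives the robot as it stands.
- The arm moves only by the tool apply_moves, never from a script. Its argument "steps" is a list of rows, each an object with "offset": the shift along the tool's x, y, z in mm, a list of three; "turn": the turn about the tool's z in degrees; "hand": the finger opening in mm, from 0 to 85.4. In form: [{"offset": [tx, ty, tz], "turn": turn, "hand": hand}, ...]. A call has 1 to 20 rows; each row is the pose to reach, as a shift and turn from the pose commanded when the call began, along the tool's axes at that moment; what a row does not reach only later rows make up. A row lasts 1/10 s, in which the tool goes at most 50 mm and 8.59 degrees, less where a joint would pass 70% of its speed; a pose out of reach is approached as far as the arm can. A call with a gripper value outside its range is refused whole. The fingers move at their own pace and stop on an object; "force" is the grip in N (left out, the last holds). Time passes only in rows, so rows that repeat a pose let the fingers close. It gives the time, the measured TCP pose, the force, the opening and the grip force at its end, in the units of the state.
- monitor.get_state(): the state, without advancing time (a new reading comes with each control period).
- optics.grab_frame(name): name is "scene" or "side" or "wrist"; returns the picture (480x640x3 uint8, red, green, blue); there is no depth.
- optics.get_calibration(name): a dict with "fovy" (degrees; the focal length in pixels is half the picture's height over the tangent of half this angle, whatever the lens; pixels are square), "cx", "cy" (the principal point, pixels), "world_to_cam" (4x4, takes a point from world to camera coordinates). Camera axes: x right, y down, z forward; pixel columns grow to the right and rows downward; lengths in m; the calibration is good to about 2 mm. A picture is of the moment at which its call begins: read the wrist's pose just before it. get_calibration takes no time and is no camera call; for the wrist camera it gives the pose at the moment of the call.
- order.job_done(): hands the job in; it is judged then, once.
The state is a dict: "clock": time; "joint_pos": joint angles; "joint_vel": joint speeds; "tau": joint torques, N m; "ee_pos": TCP position; "orientation": TCP orientation; "wrist_force": force on the tool from outside, world axes, zero at the start; "wrist_torque": the same for the moment, N m; "gripper_width": finger opening in m; "grip_force": force on a finger pad.
Only numpy, scipy, OpenCV 4.12 (cv2) and the standard library are available. Lean on these libraries where they do the work, as an engineer would, in place of code of your own. Each camera call takes 0.05 s, during which the arm holds its last target. There are 200 camera calls.

## Task

One of the three rubber-faced panel rests has gone soft. Take the hardness gauge out of its stand and push its pin squarely into the middle of the rubber faces, holding about 10 N for half a second and never more than 16 N, until you find the rest into which the pin sinks much too far; then stand the gauge back home in its stand and set the worn rest upright in the reject tray, flat on its floor. Leave the two sound rests standing where they are and do not disturb the other things on the bench.

Things in the scene. Friction and masses are not known exactly. Their poses are not given: they have to be found in the camera images.
- gauge: Hand-held hardness gauge, loose, 0.18 kg. Origin: centre of the underside of its foot flange (44 mm across, 8 mm thick), z up. Above the flange a square black grip 26 x 26 mm, from 8 to 58 mm above the origin, its flats facing the gauge's x and y. Below the origin a snout 13 mm across, 10 mm long, then the sprung pin. Starts upright in the stand; lift it 60 mm to clear.
- gauge_pin (a joint): How far the gauge's pin is pushed up into the gauge, m: 0 = fully out, stop at 0.012. Spring 3 N per mm (3.3 mm at 10 N). Its tail, a thin steel rod, stands out 8 mm above the grip's cap and rises as the pin goes in.
- gauge_tip (a point): Lower end of the gauge's steel pin (6 mm across): 32 mm below the gauge's origin when fully out; moves with the pin.
- stand: Gauge stand fixed to the bench: wooden block 64 x 64 mm, 50 mm high, with one upright through hole 18 mm across in its middle. Origin: centre of the underside.
- stand_seat (a point): Middle of the stand's top face, at the mouth of the hole (50 mm above the bench). The gauge's origin is here when it stands home: snout and pin in the hole, flange flat on the block.
- tray: Reject tray fixed to the bench: open steel tray 170 mm along its x, 150 mm along its y, 35 mm high, walls and floor 4 mm thick, empty. Origin: centre of the underside. It and the stand are on opposite sides of the bench, either way round.
- rest_a: One of three panel rests alike to look at: upright round aluminium cup, 50 mm across, 40 mm high, 0.2 to 0.45 kg, loose on the bench, centres at least 100 mm apart; in its mouth a round black rubber face, 33 mm across, at first 42 mm above the origin (2 mm proud of the rim). Which of the three is worn is unknown and can only be felt. Origin: centre of the underside, z up.
- rest_a_top (a joint): How far the rubber face of rest_a is sunk into its cup, m: 0 at the start, stop at 0.020. Sound face: 12 N per mm, so under 1 mm at 10 N, and it springs back. Worn face: sinks from about 4 N on by 1 mm per 0.6 N (10 mm or more at 10 N), and afterwards stays 5 mm or more down.
- rest_b: One of three panel rests alike to look at: upright round aluminium cup, 50 mm across, 40 mm high, 0.2 to 0.45 kg, loose on the bench, centres at least 100 mm apart; in its mouth a round black rubber face, 33 mm across, at first 42 mm above the origin (2 mm proud of the rim). Which of the three is worn is unknown and can only be felt. Origin: centre of the underside, z up.
- rest_b_top (a joint): How far the rubber face of rest_b is sunk into its cup, m: 0 at the start, stop at 0.020. Sound face: 12 N per mm, so under 1 mm at 10 N, and it springs back. Worn face: sinks from about 4 N on by 1 mm per 0.6 N (10 mm or more at 10 N), and afterwards stays 5 mm or more down.
- rest_c: One of three panel rests alike to look at: upright round aluminium cup, 50 mm across, 40 mm high, 0.2 to 0.45 kg, loose on the bench, centres at least 100 mm apart; in its mouth a round black rubber face, 33 mm across, at first 42 mm above the origin (2 mm proud of the rim). Which of the three is worn is unknown and can only be felt. Origin: centre of the underside, z up.
- rest_c_top (a joint): How far the rubber face of rest_c is sunk into its cup, m: 0 at the start, stop at 0.020. Sound face: 12 N per mm, so under 1 mm at 10 N, and it springs back. Worn face: sinks from about 4 N on by 1 mm per 0.6 N (10 mm or more at 10 N), and afterwards stays 5 mm or more down.
- tape_roll: Bystander: roll of masking tape lying flat, 90 mm across, 22 mm high. Origin: centre of the underside.
- tin: Bystander: small tin, 48 mm across, 55 mm high. Origin: centre of the underside.
- cup: Bystander: white mixing cup, 52 mm across, 55 mm high. Origin: centre of the underside.
- sand_block: Bystander: cork sanding block 60 x 90 x 35 mm. Origin: centre of the underside.
- brush: Bystander: paint brush lying on the bench. Origin: on its underside.
- hardener: Bystander: bottle, 60 mm across, 130 mm high. Origin: centre of the underside.
- scraper: Bystander: filling spatula lying on the bench. Origin: on its underside.
Mind the look-alikes: they are no part of the job. Leave any blue look-alike of the stand alone.

How it is judged:
On the way:
1. the upright gauge has pressed with more than 7 N into the middle of the worn rest's face, its pin sunk by over 5.5 mm, for 0.3 s, the rest standing where it was (((contact force between gauge and rest_a above 7 N and z of gauge_tip in the frame of rest_a below 0.0365 m and horizontal distance between gauge_tip and rest_a below 0.0135 m and angle between gauge's own z axis and vertical below 0.2 rad and distance of rest_a from where it was at the start of the episode below 0.04 m) or (contact force between gauge and rest_b above 7 N and z of gauge_tip in the frame of rest_b below 0.0365 m and horizontal distance between gauge_tip and rest_b below 0.0135 m and angle between gauge's own z axis and vertical below 0.2 rad and distance of rest_b from where it was at the start of the episode below 0.04 m) or (contact force between gauge and rest_c above 7 N and z of gauge_tip in the frame of rest_c below 0.0365 m and horizontal distance between gauge_tip and rest_c below 0.0135 m and angle between gauge's own z axis and vertical below 0.2 rad and distance of rest_c from where it was at the start of the episode below 0.04 m))), for 0.3 s.
At the end, for the whole second after the job is handed in: Gauge released and upright in its stand, origin within 7 mm of the seat; worn rest upright and still, flat on the tray floor, its centre within 60 mm (x) and 50 mm (y) of the tray's centre; both sound rests upright, within 25 mm of where they were. Upright: within 0.1 rad (distance between gauge and stand_seat below 0.007 m and linear speed of gauge below 0.02 m/s and angle between each of gauge, rest_a, rest_b, rest_c's own z axis and vertical below 0.1 rad and ((value of joint rest_a_top above 0.0035 m and x of rest_a in the frame of tray between -0.06 and 0.06 m and y of rest_a in the frame of tray between -0.05 and 0.05 m and z of rest_a in the frame of tray below 0.009 m and linear speed of rest_a below 0.02 m/s and distance of each of rest_b, rest_c from where it was at the start of the episode below 0.025 m) or (value of joint rest_b_top above 0.0035 m and x of rest_b in the frame of tray between -0.06 and 0.06 m and y of rest_b in the frame of tray between -0.05 and 0.05 m and z of rest_b in the frame of tray below 0.009 m and linear speed of rest_b below 0.02 m/s and distance of each of rest_a, rest_c from where it was at the start of the episode below 0.025 m) or (value of joint rest_c_top above 0.0035 m and x of rest_c in the frame of tray between -0.06 and 0.06 m and y of rest_c in the frame of tray between -0.05 and 0.05 m and z of rest_c in the frame of tray below 0.009 m and linear speed of rest_c below 0.02 m/s and distance of each of rest_a, rest_b from where it was at the start of the episode below 0.025 m))); the robot touches nothing.
It fails at once if the gauge presses on any panel rest with more than 16 N (contact force between gauge and rest_a above 16 N or contact force between gauge and rest_b above 16 N or contact force between gauge and rest_c above 16 N).
It fails at once if a rest whose face has not stayed sunk is moved by more than 40 mm ((distance of rest_a from where it was at the start of the episode above 0.04 m and value of joint rest_a_top below 0.0035 m) or (distance of rest_b from where it was at the start of the episode above 0.04 m and value of joint rest_b_top below 0.0035 m) or (distance of rest_c from where it was at the start of the episode above 0.04 m and value of joint rest_c_top below 0.0035 m)).
It fails at once if a bystander is moved by more than 30 mm or the bottle, tin or cup is tipped over (distance of any of tape_roll, tin, cup, sand_block, brush, hardener, scraper from where it was at the start of the episode above 0.03 m or angle between any of hardener, tin, cup's own z axis and vertical above 0.5 rad).
It also fails if it takes over 64 s, if anything falls off the work surface, if the arm or the gripper's body presses on something with over 40 N, if the wrist force passes 120 N, or if a joint passes its speed limit or range.

## Working session

There is one attempt and no reset: what is moved stays moved. The work goes in short steps, Python scripts to look and compute and a tool call to move; the robot and the scene stay as the last step left them, time stands still between calls to the robot, and variables do not carry over. Pictures are saved under pics/ and viewed, at most 10 in all, crops included, and the job is handed in when it is done.

Besides the shell and the picture viewer there is one more tool, called as name(argument=value, ...) on one line, values as JSON. apply_moves: Moves the arm, as the interface text tells. Its arguments: {"type":"object","properties":{"steps":{"type":"array"},"force":{"type":"number"}},"required":["steps"]}

```bash
mkdir -p pics; ls; cat > h.py <<'E'
import numpy as np, cv2
from workcell import monitor, optics, order, env
def K(c):
    f=240/np.tan(np.radians(c["fovy"])/2); return f,c["cx"],c["cy"]
def ray(c,u,v,z):
    "pixel -> world point on plane z"
    f,cx,cy=K(c); T=np.array(c["world_to_cam"]); R=T[:3,:3]; o=-R.T@T[:3,3]
    d=R.T@np.array([(u-cx)/f,(v-cy)/f,1]); return o+d*(z-o[2])/d[2]
def proj(c,p):
    f,cx,cy=K(c); T=np.array(c["world_to_cam"]); q=T[:3,:3]@np.array(p)+T[:3,3]; return q[0]/q[2]*f+cx,q[1]/q[2]*f+cy
def grab(n,name):
    c=optics.get_calibration(n); im=optics.grab_frame(n); cv2.imwrite(f"pics/{name}.png",cv2.cvtColor(im,cv2.COLOR_RGB2BGR)); return c,im
E
python3 - <<'E'
from h import *
for n in ("scene","side","wrist"):
    c,im=grab(n,n+"0"); print(n,c["fovy"],c["cx"],c["cy"],np.round(np.array(c["world_to_cam"]),3).tolist(),[k for k in c])
s=monitor.get_state(); print(s["clock"],s["ee_pos"],s["orientation"],env.grip_point_offset,s["wrist_force"])
E
```

```text
pics
scene 51.46845136784889 318.06922938082613 239.67773475063402 [[0.416, 0.909, 0.007, -0.241], [0.589, -0.263, -0.764, -0.281], [-0.693, 0.322, -0.645, 1.584], [0.0, 0.0, 0.0, 1.0]] ['fovy', 'cx', 'cy', 'world_to_cam']
side 56.88654477055953 315.3781466553508 233.30109961725532 [[-0.835, -0.55, -0.018, 0.494], [-0.379, 0.598, -0.707, 0.268], [0.4, -0.583, -0.707, 0.829], [0.0, 0.0, 0.0, 1.0]] ['fovy', 'cx', 'cy', 'world_to_cam']
wrist 69.02837652170649 318.9921855281984 232.8475938375182 [[1.0, -0.001, -0.003, -0.624], [-0.0, -0.955, 0.298, -0.038], [-0.003, -0.298, -0.955, 0.381], [0.0, 0.0, 0.0, 1.0]] ['fovy', 'cx', 'cy', 'world_to_cam']
0.15 [ 6.24746065e-01 -2.33863673e-05  2.05794355e-01] [-2.73554358e-04  7.07099227e-01  7.07114216e-01 -3.06921242e-04] 0.0187 [-0.42889221 -0.11876307 -0.05629472]
```

View pics/scene0.png

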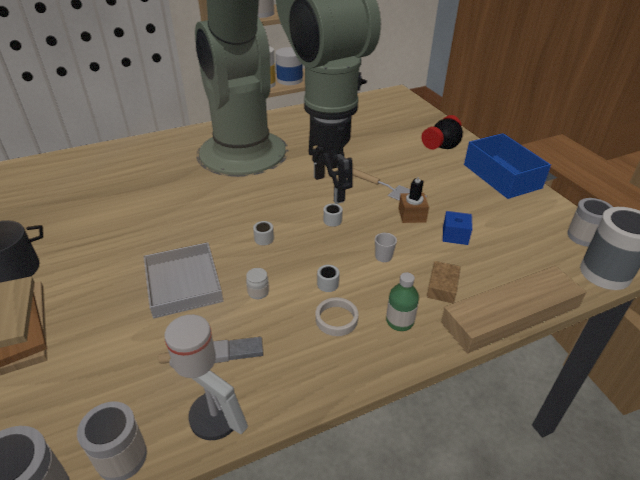

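View pics/side0.png

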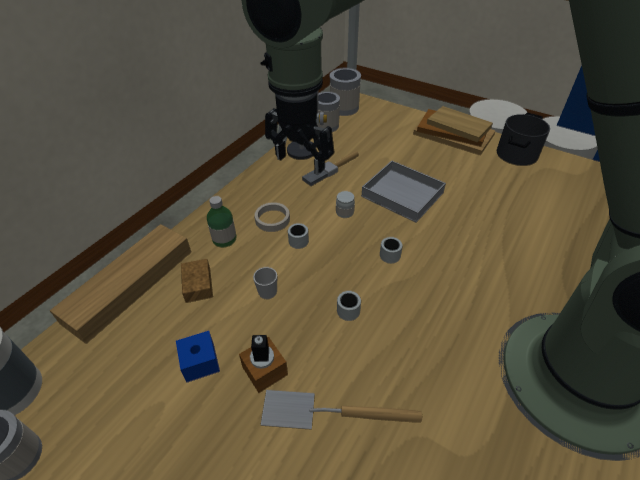

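The scene view shows black-faced cups, which are the rests, at (264,228), (333,209) and (328,272). The white cup at (385,247) and tin at (258,283) are look-alikes to leave alone. The gauge stands in the brown block at (414,205), and the blue block at (457,227) is the decoy. The tray is at (182,278). The side view agrees: gauge (262,350), rests (391,244), (349,299), (298,231).

```bash
cat > m.py <<'E'
from h import *
import sys
cs=optics.get_calibration("scene"); cd=optics.get_calibration("side")
S=cv2.imread("pics/scene0.png"); D=cv2.imread("pics/side0.png")
def dark(im,u,v,r=11,t=60):
    g=im[v-r:v+r+1,u-r:u+r+1].max(2); n,l,st,ce=cv2.connectedComponentsWithStats((g<t).astype(np.uint8))
    if n<2: return (u,v,0)
    i=1+np.argmax(st[1:,4]); return (u-r+ce[i][0],v-r+ce[i][1],st[i,4])
for nm,a,b in (("r1",(264,228),(391,244)),("r2",(333,209),(349,299)),("r3",(328,272),(298,231))):
    p=dark(S,*a);q=dark(D,*b); print(nm,np.round(p,1),np.round(q,1),ray(cs,*p[:2],.042).round(4),ray(cd,*q[:2],.042).round(4))
def tri(a,b):
    A=[]
    for c,(u,v) in ((cs,a),(cd,b)):
        f,cx,cy=K(c); P=np.array([[f,0,cx],[0,f,cy],[0,0,1]])@np.array(c["world_to_cam"])[:3]; A.append(P)
    X=cv2.triangulatePoints(A[0],A[1],np.float64(a),np.float64(b)).ravel(); return X[:3]/X[3]
# crop of gauge
a=cv2.resize(S[165:235,375:485],None,fx=7,fy=7,interpolation=cv2.INTER_CUBIC)[:, :400]
b=cv2.resize(D[325:395,235:292],None,fx=7,fy=7,interpolation=cv2.INTER_CUBIC)
cv2.imwrite("pics/crop1.png",np.hstack([a,b]))
for n,a,b in (("tin",(258,275),(345,198)),("cup",(385,240),(266,275)),("tray",(182,280),(403,192))): print(n,tri(a,b).round(3))
E
python3 m.py
```

```text
r1 [262.6 226.9  85. ] [391.2 244.1 134. ] [ 0.4406 -0.0867  0.042 ] [ 0.4359 -0.082   0.042 ]
r2 [332.5 208.8  76. ] [348.6 300.  188. ] [0.4436 0.1028 0.042 ] [0.4384 0.1078 0.042 ]
r3 [327.6 272.1 126. ] [297.5 229.7 119. ] [ 0.6502 -0.0093  0.042 ] [ 0.6457 -0.0048  0.042 ]
tin [ 0.604 -0.156  0.051]
cup [0.617 0.155 0.053]
tray [ 0.508 -0.306  0.009]
```

View pics/crop1.png

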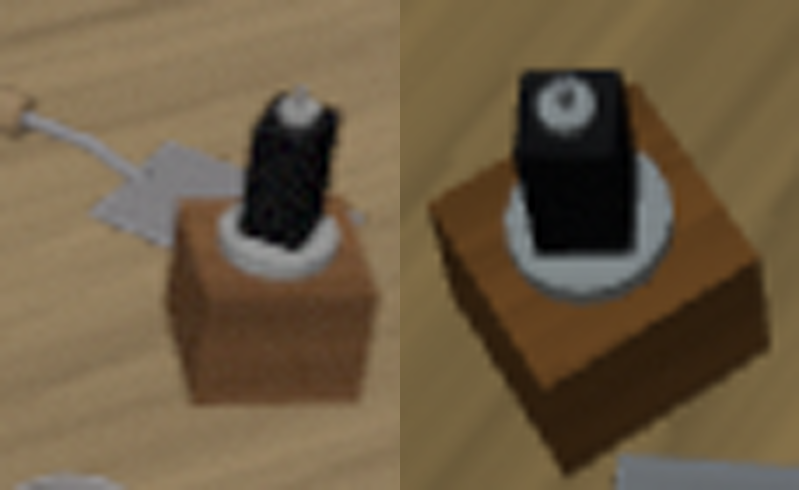

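The close crop confirms it: black square grip with steel cap and tail, white flange, on the brown block.

```bash
cat > m2.py <<'E'
from m import *
print("cap",tri((417.9,180),(258.6,339.7)).round(4), ray(cs,417.9,180,.109).round(4), ray(cd,258.6,339.7,.109).round(4))
P=[ray(cd,235+x/7,325+y/7,.108)[:2] for x,y in ((125,75),(220,72),(235,155),(118,152))]
P=np.array(P);print(P.round(4), "c",P.mean(0).round(4))
for i in range(4):
    d=P[(i+1)%4]-P[i]; print(np.linalg.norm(d).round(4), np.degrees(np.arctan2(d[1],d[0])).round(1))
print("tray corners", [ray(cs,u,v,.035)[:2].round(3).tolist() for u,v in ((145,262),(208,246),(221,296),(156,317))])
print([ray(cd,u,v,.035)[:2].round(3).tolist() for u,v in ((396,164),(445,188),(414,216),(362,191))])
E
python3 m2.py | tail -9
```

```text
[0.4987 0.2948]
 [0.4811 0.3114]
 [0.5059 0.3264]] c [0.501  0.3103]
0.0239 -145.2
0.0242 136.6
0.029 31.1
0.0218 -55.4
tray corners [[0.444, -0.371], [0.448, -0.226], [0.617, -0.244], [0.62, -0.38]]
[[0.567, -0.376], [0.41, -0.348], [0.434, -0.205], [0.59, -0.221]]
```

apply_moves(steps=[{"offset": [309, -123, 0], "turn": -35, "hand": 85}, {"offset": [309, -123, 0], "turn": -35, "hand": 85}, {"offset": [309, -123, 0], "turn": -35, "hand": 85}, {"offset": [309, -123, 0], "turn": -35, "hand": 85}, {"offset": [309, -123, 0], "turn": -35, "hand": 85}, {"offset": [309, -123, 0], "turn": -35, "hand": 85}, {"offset": [309, -123, 0], "turn": -35, "hand": 85}, {"offset": [309, -123, 0], "turn": -35, "hand": 85}, {"offset": [309, -123, 0], "turn": -35, "hand": 85}, {"offset": [309, -123, 0], "turn": -35, "hand": 85}, {"offset": [309, -123, 0], "turn": -35, "hand": 85}, {"offset": [309, -123, 0], "turn": -35, "hand": 85}])

```text
clock: 1.35
ee_pos: [0.5025, 0.3081, 0.2062]
orientation: [0.0, 0.462, 0.887, -0.0]
wrist_force: [0.3, 0.2, 0.0]
gripper_width: 0.0852
grip_force: 0.0
```

```bash
python3 - <<'E'
from h import *
c,im=grab("wrist","w1"); s=monitor.get_state(); print(s["clock"],s["ee_pos"].round(4),s["orientation"].round(4),proj(c,(.502,.309,.108)),proj(c,(.502,.309,.05)))
E
```

```text
1.4 [0.5024 0.3083 0.2062] [ 0.      0.4623  0.8867 -0.    ] (np.float64(319.7264800344448), np.float64(223.7917971315917)) (np.float64(319.66134388339293), np.float64(207.1551801812558))
```

View pics/w1.png

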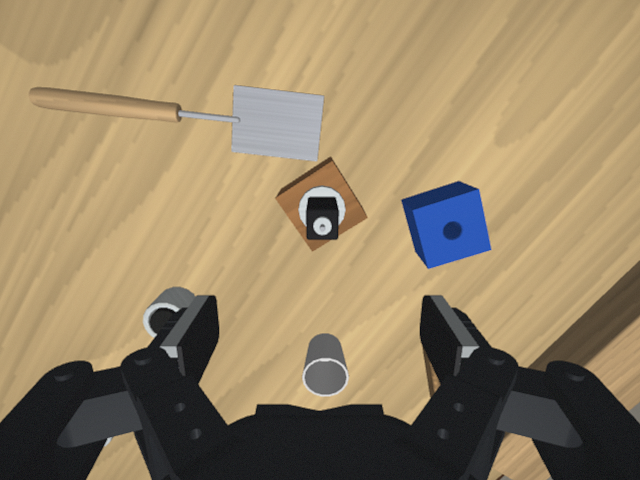

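The wrist view shows the grip cap at (322,226), with its flats square to the fingers and within 2 mm of the estimate.

apply_moves(steps=[{"offset": [-1.5, 1.5, 30], "turn": 0, "hand": 85}, {"offset": [-1.5, 1.5, 70], "turn": 0, "hand": 85}, {"offset": [-1.5, 1.5, 110], "turn": 0, "hand": 85}, {"offset": [-1.5, 1.5, 130], "turn": 0, "hand": 85}, {"offset": [-1.5, 1.5, 140], "turn": 0, "hand": 85}, {"offset": [-1.5, 1.5, 140], "turn": 0, "hand": 60}, {"offset": [-1.5, 1.5, 140], "turn": 0, "hand": 35}, {"offset": [-1.5, 1.5, 140], "turn": 0, "hand": 20}, {"offset": [-1.5, 1.5, 140], "turn": 0, "hand": 20}, {"offset": [-1.5, 1.5, 140], "turn": 0, "hand": 20}, {"offset": [-1.5, 1.5, 140], "turn": 0, "hand": 20}, {"offset": [-1.5, 1.5, 140], "turn": 0, "hand": 20}, {"offset": [-1.5, 1.5, 140], "turn": 0, "hand": 20}, {"offset": [-1.5, 1.5, 140], "turn": 0, "hand": 20}], force=60)

```text
clock: 2.8
ee_pos: [0.5047, 0.309, 0.0674]
orientation: [0.0, 0.462, 0.887, 0.001]
wrist_force: [-0.5, -0.6, 8.9]
gripper_width: 0.0247
grip_force: 58.9
```

apply_moves(steps=[{"offset": [0, 0, -20], "turn": 0, "hand": 20}, {"offset": [0, 0, -50], "turn": 0, "hand": 20}, {"offset": [0, 0, -80], "turn": 0, "hand": 20}, {"offset": [0, 0, -90], "turn": 0, "hand": 20}, {"offset": [-25, -32, -90], "turn": 0, "hand": 20}, {"offset": [-50, -65, -90], "turn": 0, "hand": 20}, {"offset": [-75, -97, -90], "turn": 0, "hand": 20}, {"offset": [-100, -130, -90], "turn": 0, "hand": 20}, {"offset": [-120, -156, -90], "turn": 0, "hand": 20}, {"offset": [-130, -169, -90], "turn": 0, "hand": 20}, {"offset": [-130, -169, -90], "turn": 0, "hand": 20}, {"offset": [-130, -169, -90], "turn": 0, "hand": 20}, {"offset": [-130, -169, -90], "turn": 0, "hand": 20}, {"offset": [-130, -169, -90], "turn": 0, "hand": 20}])

```text
clock: 4.2
ee_pos: [0.4403, 0.106, 0.1561]
orientation: [-0.0, 0.461, 0.887, 0.0]
wrist_force: [0.4, -0.3, -2.3]
gripper_width: 0.0244
grip_force: 60.0
```

```bash
python3 - <<'E'
from h import *
c,im=grab("wrist","w2"); s=monitor.get_state(); print(s["clock"],s["ee_pos"].round(4),s["wrist_force"].round(2),proj(c,(.441,.1053,.042)),proj(c,s["ee_pos"]-[0,0,.0494]))
grab("scene","s2");
E
```

```text
4.25 [0.4402 0.1058 0.156 ] [ 0.18 -0.3  -2.33] (np.float64(319.7839095093132), np.float64(220.97852956995445)) (np.float64(319.4437978259301), np.float64(245.62780708699137))
```

View pics/w2.png

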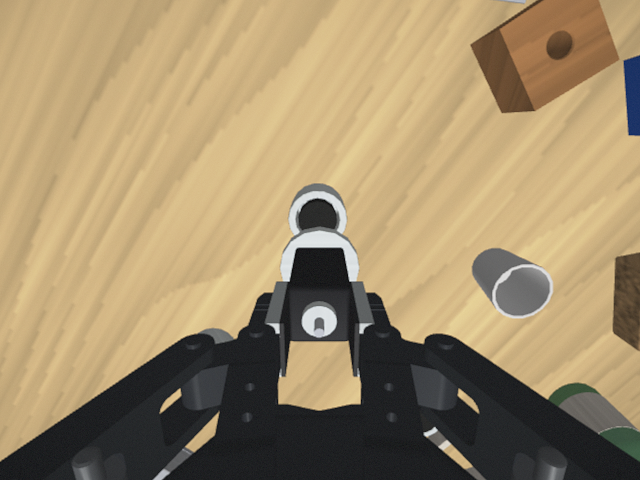

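The gauge is upright in the fingers. The rest's face is at (318,219), within 2 mm of the prediction. The stand's hole shows at (560,45).

apply_moves(steps=[{"offset": [0, 0, 25], "turn": 0, "hand": 20}, {"offset": [0, 0, 45], "turn": 0, "hand": 20}, {"offset": [0, 0, 56], "turn": 0, "hand": 20}, {"offset": [0, 0, 61], "turn": 0, "hand": 20}, {"offset": [0, 0, 63], "turn": 0, "hand": 20}, {"offset": [0, 0, 65], "turn": 0, "hand": 20}, {"offset": [0, 0, 66.5], "turn": 0, "hand": 20}, {"offset": [0, 0, 66.5], "turn": 0, "hand": 20}, {"offset": [0, 0, 66.5], "turn": 0, "hand": 20}])

```text
clock: 5.2
ee_pos: [0.4406, 0.1053, 0.0901]
orientation: [0.0, 0.462, 0.887, 0.0]
wrist_force: [0.8, -0.1, 1.0]
gripper_width: 0.0246
grip_force: 60.4
```

apply_moves(steps=[{"offset": [0, 0, 1], "turn": 0, "hand": 20}, {"offset": [0, 0, 2], "turn": 0, "hand": 20}, {"offset": [0, 0, 2.8], "turn": 0, "hand": 20}, {"offset": [0, 0, 2.8], "turn": 0, "hand": 20}, {"offset": [0, 0, 2.8], "turn": 0, "hand": 20}, {"offset": [0, 0, 2.8], "turn": 0, "hand": 20}, {"offset": [0, 0, 2.8], "turn": 0, "hand": 20}])

```text
clock: 5.9
ee_pos: [0.4406, 0.1053, 0.0872]
orientation: [0.0, 0.462, 0.887, 0.0]
wrist_force: [-0.3, 0.3, 7.5]
gripper_width: 0.0245
grip_force: 61.3
```

9.8 N at 4.2 mm of travel means this rest (0.44, 0.105) is sound. The next one is at (0.438, -0.085).

apply_moves(steps=[{"offset": [0, 0, -15], "turn": 0, "hand": 20}, {"offset": [0, 0, -45], "turn": 0, "hand": 20}, {"offset": [-20, -14, -63], "turn": 0, "hand": 20}, {"offset": [-55, -39, -63], "turn": 0, "hand": 20}, {"offset": [-92, -66, -63], "turn": 0, "hand": 20}, {"offset": [-129, -93, -63], "turn": 0, "hand": 20}, {"offset": [-149, -107, -60], "turn": 0, "hand": 20}, {"offset": [-154, -111, -50], "turn": 0, "hand": 20}, {"offset": [-154, -111, -30], "turn": 0, "hand": 20}, {"offset": [-154, -111, -14], "turn": 0, "hand": 20}, {"offset": [-154, -111, -8], "turn": 0, "hand": 20}, {"offset": [-154, -111, -6], "turn": 0, "hand": 20}, {"offset": [-154, -111, -4], "turn": 0, "hand": 20}, {"offset": [-154, -111, -3], "turn": 0, "hand": 20}, {"offset": [-154, -111, -3], "turn": 0, "hand": 20}, {"offset": [-154, -111, -3], "turn": 0, "hand": 20}])

```text
clock: 7.5
ee_pos: [0.4379, -0.0845, 0.0903]
orientation: [0.0, 0.462, 0.887, 0.0]
wrist_force: [0.2, 0.8, 1.3]
gripper_width: 0.0245
grip_force: 60.5
```

apply_moves(steps=[{"offset": [0, 0, 1], "turn": 0, "hand": 20}, {"offset": [0, 0, 2], "turn": 0, "hand": 20}, {"offset": [0, 0, 2.8], "turn": 0, "hand": 20}, {"offset": [0, 0, 2.8], "turn": 0, "hand": 20}, {"offset": [0, 0, 2.8], "turn": 0, "hand": 20}, {"offset": [0, 0, 2.8], "turn": 0, "hand": 20}, {"offset": [0, 0, 2.8], "turn": 0, "hand": 20}])

```text
clock: 8.2
ee_pos: [0.4377, -0.0846, 0.0871]
orientation: [0.0, 0.462, 0.887, 0.0]
wrist_force: [-0.2, 2.7, 2.9]
gripper_width: 0.0244
grip_force: 60.7
```

5.2 N at the same travel matches a worn face. I'll press on to about 10 N.

apply_moves(steps=[{"offset": [0, 0, 1.5], "turn": 0, "hand": 20}, {"offset": [0, 0, 3], "turn": 0, "hand": 20}, {"offset": [0, 0, 4.5], "turn": 0, "hand": 20}, {"offset": [0, 0, 4.5], "turn": 0, "hand": 20}, {"offset": [0, 0, 4.5], "turn": 0, "hand": 20}])

```text
clock: 8.7
ee_pos: [0.4377, -0.0846, 0.0825]
orientation: [0.0, 0.462, 0.887, 0.0]
wrist_force: [0.7, 1.7, 4.6]
gripper_width: 0.0246
grip_force: 61.0
```

apply_moves(steps=[{"offset": [0, 0, 1.5], "turn": 0, "hand": 20}, {"offset": [0, 0, 3], "turn": 0, "hand": 20}, {"offset": [0, 0, 4.5], "turn": 0, "hand": 20}, {"offset": [0, 0, 6], "turn": 0, "hand": 20}, {"offset": [0, 0, 6], "turn": 0, "hand": 20}, {"offset": [0, 0, 6], "turn": 0, "hand": 20}, {"offset": [0, 0, 6], "turn": 0, "hand": 20}, {"offset": [0, 0, 6], "turn": 0, "hand": 20}, {"offset": [0, 0, 6], "turn": 0, "hand": 20}, {"offset": [0, 0, 6], "turn": 0, "hand": 20}, {"offset": [0, 0, 6], "turn": 0, "hand": 20}])

```text
clock: 9.8
ee_pos: [0.4378, -0.0846, 0.0766]
orientation: [0.0, 0.462, 0.887, 0.0]
wrist_force: [0.5, 1.8, 8.0]
gripper_width: 0.0242
grip_force: 61.3
```

The pin is held at 10.3 N and sunk well in, so this rest is the worn one. I'll lift, carry the gauge above the stand, and check the hole against earlier pictures.

apply_moves(steps=[{"offset": [0, 0, -10], "turn": 0, "hand": 20}, {"offset": [0, 0, -30], "turn": 0, "hand": 20}, {"offset": [0, 0, -60], "turn": 0, "hand": 20}, {"offset": [0, 0, -82], "turn": 0, "hand": 20}, {"offset": [30, 30, -82], "turn": 0, "hand": 20}, {"offset": [64, 63, -82], "turn": 0, "hand": 20}, {"offset": [98, 97, -82], "turn": 0, "hand": 20}, {"offset": [132, 130, -82], "turn": 0, "hand": 20}, {"offset": [166, 164, -82], "turn": 0, "hand": 20}, {"offset": [200, 198, -82], "turn": 0, "hand": 20}, {"offset": [234, 231, -82], "turn": 0, "hand": 20}, {"offset": [264, 261, -82], "turn": 0, "hand": 20}, {"offset": [280, 277, -82], "turn": 0, "hand": 20}, {"offset": [284, 281, -82], "turn": 0, "hand": 20}, {"offset": [284, 281, -82], "turn": 0, "hand": 20}, {"offset": [284, 281, -82], "turn": 0, "hand": 20}, {"offset": [284, 281, -82], "turn": 0, "hand": 20}])

```text
clock: 11.5
ee_pos: [0.5051, 0.3077, 0.1588]
orientation: [0.0, 0.462, 0.887, -0.0]
wrist_force: [-0.5, 0.1, -2.5]
gripper_width: 0.0244
grip_force: 60.0
```

```bash
python3 - <<'E'
from h import *
s=monitor.get_state(); print(s["clock"],s["ee_pos"].round(4))
a,ima=grab("scene","s3"); b,imb=grab("side","d3"); c,imc=grab("wrist","w3")
# expected stand top corners / tip / hole
p=s["ee_pos"]; tip=p-[0,0,.0494]
for n,k in (("s",a),("d",b),("w",c)): print(n,np.round(proj(k,tip),1),np.round(proj(k,[.5047,.309,.05]),1))
import os
def crop(im,q,r,f): 
    u,v=int(q[0]),int(q[1]); u=min(max(u,r),640-r); v=min(max(v,r),480-r)
    return cv2.resize(im[v-r:v+r,u-r:u+r],(390,390),interpolation=cv2.INTER_CUBIC)
B=crop(imb,proj(b,[.5047,.309,.08]),40,1); C=crop(imc,proj(c,[.5047,.309,.08]),90,1)
cv2.imwrite("pics/crop3.png",cv2.cvtColor(np.hstack([B,C]),cv2.COLOR_RGB2BGR))
# hole from w2 picture: same camera offset relative to TCP; refine dark centroid
im=cv2.imread("pics/w2.png"); g=im[28:64,540:582].max(2); n,l,st,ce=cv2.connectedComponentsWithStats((g<75).astype(np.uint8)); print(st[:,4],ce+[540,28])
T=np.array(c["world_to_cam"]); d=p-np.array([.4402,.1058,.156])
T2=T.copy(); T2[:3,3]+=T[:3,:3]@d; c2=dict(c,world_to_cam=T2)
for q in (ce[1:]+[540,28]): print(ray(c2,*q,.05).round(4))
# worn rest now
print(np.round(proj(a,[.438,-.0845,.042]),1))
E
```

```text
11.5 [0.5051 0.3077 0.1588]
s [416.5 181. ] [413.8 199.9]
d [258.9 338.5] [262.1 356.5]
w [319.2 246. ] [319.7 220.3]
[1483   24    3    2] [[560.42616318  45.38840189]
 [566.58333333  50.54166667]
 [549.          52.66666667]
 [559.5         57.        ]]
[0.5113 0.3092 0.05  ]
[0.5021 0.3011 0.05  ]
[0.5102 0.3034 0.05  ]
[263.  226.1]
```

View pics/crop3.png

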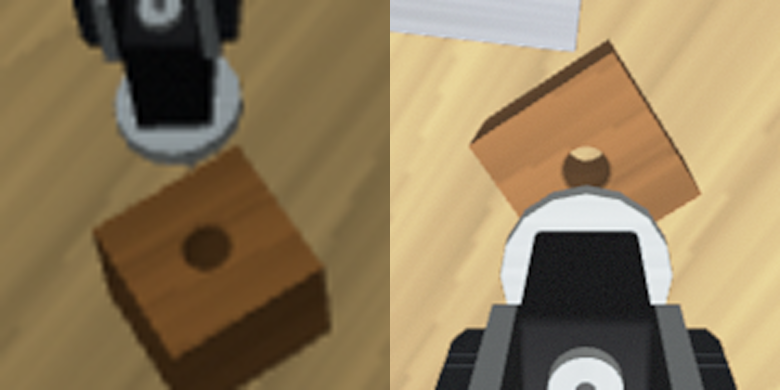

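The crops show the stand's hole clear below the flange: side-crop (207,247), wrist-crop (196,168).

```bash
python3 - <<'E'
from h import *
for n,r,(x,y) in (("side",40,(207,247)),("wrist",90,(196,168))):
    c=optics.get_calibration(n); u,v=map(int,proj(c,[.5047,.309,.08])); v=min(max(v,r),480-r)
    print(n,u,v,ray(c,u-r+x*2*r/390,v-r+y*2*r/390,.05).round(4))
a=cv2.imread("pics/s2.png");b=cv2.imread("pics/s3.png"); cv2.imwrite("pics/t.png",np.hstack([a,b]))
E
```

```text
side 260 347 [0.5027 0.3105 0.05  ]
wrist 319 231 [0.5036 0.3104 0.05  ]
```

apply_moves(steps=[{"offset": [1.5, 0.5, 10], "turn": 0, "hand": 20}, {"offset": [1.5, 0.5, 25], "turn": 0, "hand": 20}, {"offset": [1.5, 0.5, 40], "turn": 0, "hand": 20}, {"offset": [1.5, 0.5, 50], "turn": 0, "hand": 20}, {"offset": [1.5, 0.5, 58], "turn": 0, "hand": 20}, {"offset": [1.5, 0.5, 66], "turn": 0, "hand": 20}, {"offset": [1.5, 0.5, 74], "turn": 0, "hand": 20}, {"offset": [1.5, 0.5, 82], "turn": 0, "hand": 20}, {"offset": [1.5, 0.5, 87], "turn": 0, "hand": 20}, {"offset": [1.5, 0.5, 90], "turn": 0, "hand": 20}, {"offset": [1.5, 0.5, 90], "turn": 0, "hand": 20}, {"offset": [1.5, 0.5, 90], "turn": 0, "hand": 20}])

```text
clock: 12.85
ee_pos: [0.5046, 0.3108, 0.0688]
orientation: [0.0, 0.462, 0.887, 0.0]
wrist_force: [-0.2, 0.1, -1.5]
gripper_width: 0.0245
grip_force: 60.1
```

apply_moves(steps=[{"offset": [0, 0, 1], "turn": 0, "hand": 20}, {"offset": [0, 0, 1.5], "turn": 0, "hand": 20}, {"offset": [0, 0, 1.5], "turn": 0, "hand": 35}, {"offset": [0, 0, 1.5], "turn": 0, "hand": 70}, {"offset": [0, 0, 1.5], "turn": 0, "hand": 80}, {"offset": [0, 0, 1.5], "turn": 0, "hand": 80}, {"offset": [0, 0, 1.5], "turn": 0, "hand": 80}, {"offset": [0, 0, 1.5], "turn": 0, "hand": 80}, {"offset": [0, 0, -20], "turn": 0, "hand": 80}, {"offset": [0, 0, -60], "turn": 0, "hand": 80}, {"offset": [0, 0, -100], "turn": 0, "hand": 80}, {"offset": [0, 0, -130], "turn": 0, "hand": 80}, {"offset": [0, 0, -140], "turn": 0, "hand": 80}])

```text
clock: 14.15
ee_pos: [0.5054, 0.3114, 0.2119]
orientation: [0.001, 0.462, 0.887, 0.002]
wrist_force: [0.2, -0.2, 0.2]
gripper_width: 0.08
grip_force: 0.0
```

apply_moves(steps=[{"offset": [-30, -30, 0], "turn": 5, "hand": 85}, {"offset": [-64, -63, 0], "turn": 12, "hand": 85}, {"offset": [-98, -97, 0], "turn": 20, "hand": 85}, {"offset": [-132, -130, 0], "turn": 28, "hand": 85}, {"offset": [-166, -164, 0], "turn": 35, "hand": 85}, {"offset": [-200, -198, 0], "turn": 35, "hand": 85}, {"offset": [-234, -231, 0], "turn": 35, "hand": 85}, {"offset": [-264, -261, 0], "turn": 35, "hand": 85}, {"offset": [-280, -277, 0], "turn": 35, "hand": 85}, {"offset": [-286, -282, 0], "turn": 35, "hand": 85}, {"offset": [-286, -282, 0], "turn": 35, "hand": 85}, {"offset": [-286, -282, 0], "turn": 35, "hand": 85}, {"offset": [-286, -282, 0], "turn": 35, "hand": 85}])

```text
clock: 15.45
ee_pos: [0.4377, -0.084, 0.2084]
orientation: [-0.0, 0.706, 0.708, 0.0]
wrist_force: [-0.2, 0.6, 0.3]
gripper_width: 0.085
grip_force: 0.0
```

```bash
python3 - <<'E'
from h import *
s=monitor.get_state(); print(s["clock"],s["ee_pos"].round(4),s["orientation"].round(3))
c,w=grab("wrist","w4"); a,sc=grab("scene","s4"); b,d=grab("side","d4")
print(np.round(proj(c,[.438,-.0845,.042]),1),np.round(proj(c,[.438,-.0845,.03]),1))
cr=lambda im,u,v,r:cv2.resize(im[v-r:v+r,u-r:u+r],(240,240),interpolation=cv2.INTER_CUBIC)
col=np.vstack([cr(sc,414,200,35),cr(d,262,352,35)])
cv2.imwrite("pics/c4.png",cv2.cvtColor(np.hstack([col,w[:, :560]]),cv2.COLOR_RGB2BGR))
E
```

```text
15.45 [ 0.4377 -0.084   0.2084] [-0.     0.706  0.708  0.   ]
[320. 206.] [320.  203.4]
```

View pics/c4.png

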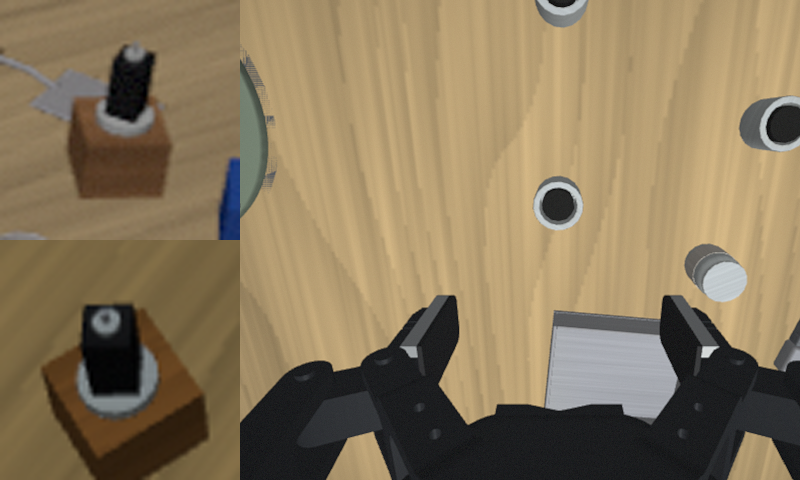

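The gauge sits home: flange flat, upright in both side crops. The rest is at wrist pixel (318,204), within 2 mm of prediction, with room for the fingers.

apply_moves(steps=[{"offset": [1, -1, 30], "turn": 0, "hand": 85}, {"offset": [1, -1, 75], "turn": 0, "hand": 85}, {"offset": [1, -1, 120], "turn": 0, "hand": 85}, {"offset": [1, -1, 155], "turn": 0, "hand": 85}, {"offset": [1, -1, 180], "turn": 0, "hand": 85}, {"offset": [1, -1, 192], "turn": 0, "hand": 85}, {"offset": [1, -1, 196], "turn": 0, "hand": 85}, {"offset": [1, -1, 196], "turn": 0, "hand": 70}, {"offset": [1, -1, 196], "turn": 0, "hand": 55}, {"offset": [1, -1, 196], "turn": 0, "hand": 44}, {"offset": [1, -1, 196], "turn": 0, "hand": 44}, {"offset": [1, -1, 196], "turn": 0, "hand": 44}, {"offset": [1, -1, 196], "turn": 0, "hand": 44}, {"offset": [1, -1, 196], "turn": 0, "hand": 44}, {"offset": [1, -1, 196], "turn": 0, "hand": 44}], force=50)

```text
clock: 17.1
ee_pos: [0.4367, -0.0843, 0.0128]
orientation: [0.0, 0.707, 0.707, 0.0]
wrist_force: [-1.0, 0.0, 6.5]
gripper_width: 0.0443
grip_force: 3.6
```

apply_moves(steps=[{"offset": [0, 0, 0], "turn": 0, "hand": 25}, {"offset": [0, 0, 0], "turn": 0, "hand": 25}, {"offset": [0, 0, 0], "turn": 0, "hand": 25}, {"offset": [0, 0, 0], "turn": 0, "hand": 25}, {"offset": [0, 0, 0], "turn": 0, "hand": 25}, {"offset": [0, 0, -20], "turn": 0, "hand": 25}, {"offset": [0, 0, -50], "turn": 0, "hand": 25}, {"offset": [0, 0, -85], "turn": 0, "hand": 25}, {"offset": [0, 0, -85], "turn": 0, "hand": 25}, {"offset": [0, 0, -85], "turn": 0, "hand": 25}])

```text
clock: 18.1
ee_pos: [0.4368, -0.0844, 0.0981]
orientation: [0.001, 0.707, 0.707, 0.0]
wrist_force: [0.6, -0.5, -0.0]
gripper_width: 0.025
grip_force: 0.0
```

```bash
python3 - <<'E'
from h import *
s=monitor.get_state(); print(s["clock"],s["ee_pos"].round(4),s["wrist_force"].round(1))
c,w=grab("wrist","w5"); a,sc=grab("scene","s5")
cr=lambda im,u,v,r:cv2.resize(im[v-r:v+r,u-r:u+r],(480,480),interpolation=cv2.INTER_CUBIC)
u,v=map(int,proj(a,s["ee_pos"]))
cv2.imwrite("pics/c5.png",cv2.cvtColor(np.hstack([cr(sc,u,v,50)[:, 80:400],w[:,100:580]]),cv2.COLOR_RGB2BGR))
E
```

```text
18.1 [ 0.4368 -0.0844  0.0981] [ 0.6 -0.5 -0. ]
```

View pics/c5.png

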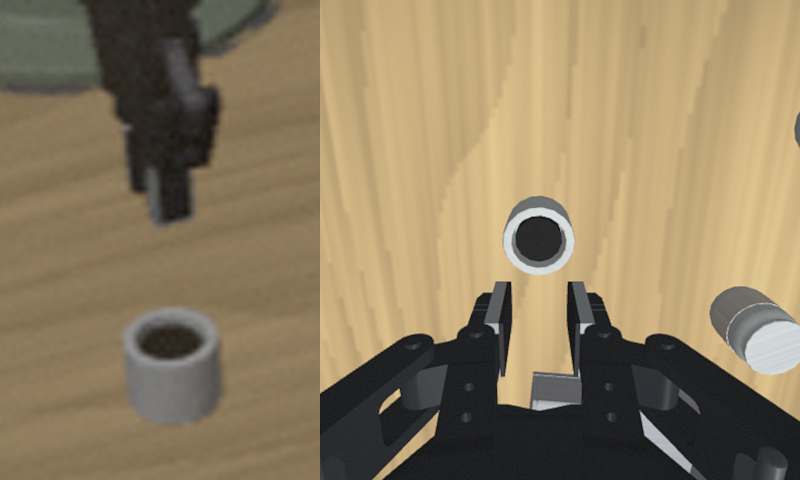

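The fingers closed on nothing and the rest still stands, at wrist (318,240). I'll measure where it is now.

```bash
python3 - <<'E'
from h import *
c=optics.get_calibration("wrist"); print(ray(c,318.5,240,.04).round(4), np.round(proj(c,[.4367,-.084,.04]),1))
im=cv2.imread("pics/w5.png"); g=im[205:275,280:360].max(2); n,l,st,ce=cv2.connectedComponentsWithStats((g<70).astype(np.uint8)); i=1+np.argmax(st[1:,4]); print(st[i],ce[i]+[280,205])
c4=optics.get_calibration("scene"); S0=cv2.imread("pics/scene0.png"); S5=cv2.imread("pics/s5.png"); S4=cv2.imread("pics/s4.png")
def dark(im):
    g=im[212:245,248:282].max(2); n,l,st,ce=cv2.connectedComponentsWithStats((g<70).astype(np.uint8)); i=1+np.argmax(st[1:,4]); return (ce[i]+[248,212]).round(1),st[i,4]
for s in (S0,S4,S5): print(dark(s))
E
```

```text
[ 0.4351 -0.0832  0.04  ] [320.8 241.1]
[  16   11   46   45 1637] [318.2748931  238.19670128]
(array([262.7, 226.9]), np.int32(93))
(array([262.6, 227.8]), np.int32(68))
(array([262.6, 227.8]), np.int32(68))
```

The rest hasn't moved (0.435, -0.083). The pads caught it too near the rim and slipped off, so I'll take it lower and harder.

apply_moves(steps=[{"offset": [1, -1.5, 0], "turn": 0, "hand": 85}, {"offset": [1, -1.5, 0], "turn": 0, "hand": 85}, {"offset": [1, -1.5, 0], "turn": 0, "hand": 85}, {"offset": [1, -1.5, 0], "turn": 0, "hand": 85}, {"offset": [1, -1.5, 10], "turn": 0, "hand": 85}, {"offset": [1, -1.5, 40], "turn": 0, "hand": 85}, {"offset": [1, -1.5, 75], "turn": 0, "hand": 85}, {"offset": [1, -1.5, 90], "turn": 0, "hand": 85}, {"offset": [1, -1.5, 95], "turn": 0, "hand": 85}, {"offset": [1, -1.5, 95], "turn": 0, "hand": 70}, {"offset": [1, -1.5, 95], "turn": 0, "hand": 55}, {"offset": [1, -1.5, 95], "turn": 0, "hand": 30}, {"offset": [1, -1.5, 95], "turn": 0, "hand": 30}, {"offset": [1, -1.5, 95], "turn": 0, "hand": 30}, {"offset": [1, -1.5, 95], "turn": 0, "hand": 30}, {"offset": [1, -1.5, 95], "turn": 0, "hand": 30}, {"offset": [1, -1.5, 95], "turn": 0, "hand": 30}], force=70)

```text
clock: 19.9
ee_pos: [0.4356, -0.0834, 0.0038]
orientation: [0.001, 0.707, 0.707, 0.001]
wrist_force: [-2.6, 1.1, 14.4]
gripper_width: 0.0463
grip_force: 69.5
```

Firm grip now (69.5 N, 46 mm). Lift and carry over the tray.

apply_moves(steps=[{"offset": [0, 0, -15], "turn": 0, "hand": 30}, {"offset": [0, 0, -45], "turn": 0, "hand": 30}, {"offset": [0, 0, -75], "turn": 0, "hand": 30}, {"offset": [0, 0, -90], "turn": 0, "hand": 30}, {"offset": [-25, 9, -90], "turn": 0, "hand": 30}, {"offset": [-65, 24, -90], "turn": 0, "hand": 30}, {"offset": [-105, 40, -90], "turn": 0, "hand": 30}, {"offset": [-145, 55, -90], "turn": 0, "hand": 30}, {"offset": [-185, 70, -90], "turn": 0, "hand": 30}, {"offset": [-206, 78, -90], "turn": 0, "hand": 30}, {"offset": [-213, 80, -90], "turn": 0, "hand": 30}, {"offset": [-213, 80, -90], "turn": 0, "hand": 30}, {"offset": [-213, 80, -90], "turn": 0, "hand": 30}, {"offset": [-213, 80, -90], "turn": 0, "hand": 30}])

```text
clock: 21.3
ee_pos: [0.515, -0.295, 0.0929]
orientation: [-0.0, 0.707, 0.708, 0.0]
wrist_force: [-0.4, 0.2, -4.2]
gripper_width: 0.0464
grip_force: 74.6
```

```bash
python3 - <<'E'
from h import *
s=monitor.get_state(); print(s["clock"],s["ee_pos"].round(4),s["wrist_force"].round(1))
a,sc=grab("scene","s6"); b,d=grab("side","d6")
for k in (a,b): print(np.round(proj(k,s["ee_pos"]),1))
cr=lambda im,u,v:cv2.resize(im[v-75:v+75,u-50:u+50],(400,600),interpolation=cv2.INTER_CUBIC)
cv2.imwrite("pics/c6.png",cv2.cvtColor(np.hstack([cr(sc,185,260),cr(d,405,180)]),cv2.COLOR_RGB2BGR))
E
```

```text
21.3 [ 0.515  -0.295   0.0929] [-0.4  0.2 -4.2]
[181.3 252.9]
[402.8 167.9]
```

View pics/c6.png

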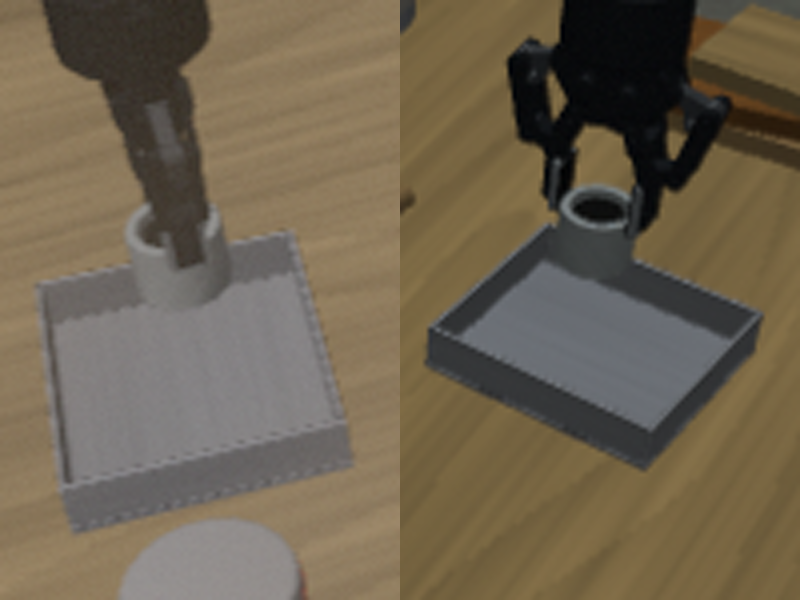

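The rest hangs upright over the tray; the tray rim corners are visible in both crops.

```bash
python3 - <<'E'
from h import *
a=optics.get_calibration("scene"); b=optics.get_calibration("side")
for c,o,P in ((a,(135,185),((38,285),(290,235),(345,425),(68,487))),(b,(355,105),((145,230),(360,315),(250,430),(30,330)))):
    X=np.array([ray(c,o[0]+x/4,o[1]+y/4,.035)[:2] for x,y in P]); print(X.round(3).tolist(),X.mean(0).round(3),cv2.minAreaRect(np.float32(X)))
E
```

```text
[[0.423, -0.369], [0.439, -0.225], [0.604, -0.239], [0.588, -0.382]] [ 0.514 -0.304] ((0.5135834813117981, -0.3041767179965973), (0.1447698473930359, 0.16898320615291595), 85.13589477539062)
[[0.581, -0.375], [0.417, -0.365], [0.432, -0.221], [0.596, -0.234]] [ 0.507 -0.299] ((0.5064608454704285, -0.2997240424156189), (0.1446923017501831, 0.16735783219337463), 85.37028503417969)
```

Tray centre (0.510, -0.302), and the 170 x 145 mm size checks out. Lower and release.

apply_moves(steps=[{"offset": [-7, -5, 10], "turn": 0, "hand": 30}, {"offset": [-7, -5, 35], "turn": 0, "hand": 30}, {"offset": [-7, -5, 60], "turn": 0, "hand": 30}, {"offset": [-7, -5, 75], "turn": 0, "hand": 30}, {"offset": [-7, -5, 80], "turn": 0, "hand": 30}, {"offset": [-7, -5, 82.5], "turn": 0, "hand": 30}, {"offset": [-7, -5, 84], "turn": 0, "hand": 30}, {"offset": [-7, -5, 84.5], "turn": 0, "hand": 30}, {"offset": [-7, -5, 84.5], "turn": 0, "hand": 30}])

```text
clock: 22.3
ee_pos: [0.5103, -0.3035, 0.0087]
orientation: [0.0, 0.707, 0.707, 0.0]
wrist_force: [0.8, -0.4, -2.8]
gripper_width: 0.0463
grip_force: 74.5
```

apply_moves(steps=[{"offset": [0, 0, 1], "turn": 0, "hand": 30}, {"offset": [0, 0, 1], "turn": 0, "hand": 50}, {"offset": [0, 0, 1], "turn": 0, "hand": 58}, {"offset": [0, 0, 1], "turn": 0, "hand": 66}, {"offset": [0, 0, 1], "turn": 0, "hand": 70}, {"offset": [0, 0, 1], "turn": 0, "hand": 70}, {"offset": [0, 0, 1], "turn": 0, "hand": 70}, {"offset": [0, 0, -20], "turn": 0, "hand": 70}, {"offset": [0, 0, -50], "turn": 0, "hand": 70}, {"offset": [0, 0, -90], "turn": 0, "hand": 70}, {"offset": [0, 0, -130], "turn": 0, "hand": 70}, {"offset": [30, 0, -170], "turn": 0, "hand": 70}, {"offset": [70, 0, -190], "turn": 0, "hand": 70}, {"offset": [70, 0, -190], "turn": 0, "hand": 70}, {"offset": [70, 0, -190], "turn": 0, "hand": 70}])

```text
clock: 23.8
ee_pos: [0.5103, -0.2327, 0.1987]
orientation: [0.001, 0.707, 0.708, 0.0]
wrist_force: [-0.6, -0.8, 0.6]
gripper_width: 0.0697
grip_force: 0.0
```

```bash
python3 - <<'E'
from h import *
a,sc=grab("scene","s7"); b,d=grab("side","d7")
cv2.imwrite("pics/c7.png",cv2.cvtColor(np.vstack([cv2.resize(sc[150:350,120:500],(760,400))[:300],cv2.resize(d[130:400,160:460],(334,300)).repeat(2,1)[:, ::1][:, :0] if 0 else np.pad(cv2.resize(d[130:400,160:460],(334,300)),((0,0),(0,426),(0,0)))]),cv2.COLOR_RGB2BGR))
E
```

```text
(no output)
```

View pics/c7.png

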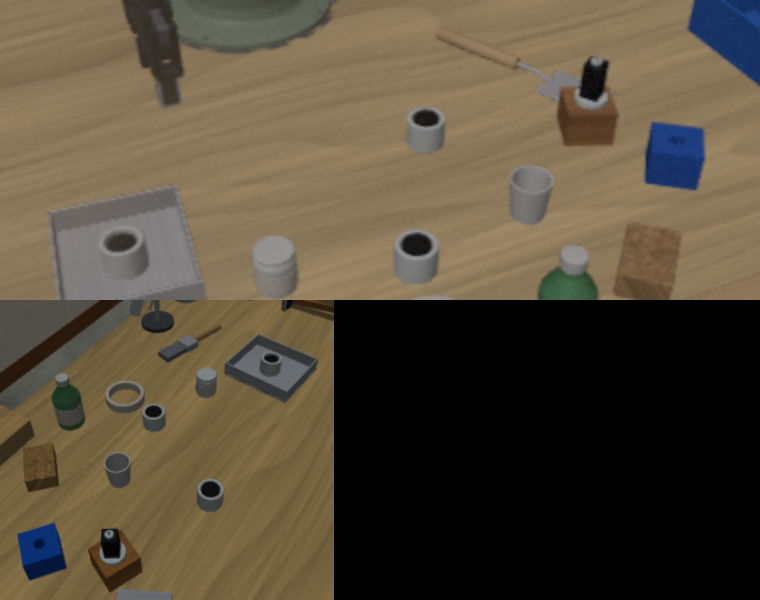

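The worn rest stands upright in the middle of the tray (crop pixel 123,250). The gauge is home in its stand (590,95), and the two sound rests and all bystanders are in place. Handing in.

```bash
python3 -c "
from workcell import order; print(order.job_done())"
```

```text
the job is handed in; nothing more can be done
None
```

The worn rest was the one that stood at about (0.435, -0.083); it is now upright in the reject tray, the gauge is back in its stand, the two sound rests and the bystanders look unmoved, and the job was handed in at about 24 s, with no verdict returned. I pressed only two of the three rests: one was sound, and the second sank far too deep at about 10 N.

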